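# Put the thread reels and the last pattern weight away

## Robot

A 6-joint arm with a two-finger parallel gripper is mounted at the origin on the work surface. World frame = base frame: x ahead of the robot, y to its left, z up, the work surface at z = 0. Lengths are in m, angles in rad, forces in N, time in s.
With the tool pointing down it reaches from about 0.35 to 1 m from the base axis. Payload 7.1 kg.
Tool frame: the origin (TCP) lies between the finger pads; the fingertips stand 22 mm ahead of it and the grasp point (between the pads) lies 3 mm ahead of it; x points along the fingers, y is the direction in which the jaws open and shut, and the axes are right-handed (so a half turn about x gives the same grasp; the last joint's range is limited). The gripper opens to 85 mm and grips with 20 to 120 N. Pads are 22 mm wide; open, the fingers measure 114 mm over their backs; the gripper's body (76 mm by 85 mm) begins 54 mm behind the grasp point. The pads swing forward as they close: fully open they stand 13 mm farther back than shut.
Start: joints at [1.195, 0.423, 1.63, -0, 1.089, -0.019], TCP at [0.218, 0.586, 0.253] pointing down, gripper open.
Joint ranges: [-3, 3], [-0.9, 2.11], [0.09, 2.58], [-1.31, 4.45], [0.11, 2.69], [-2.54, 2.54]. Speed limits (rad/s): [2.39, 2.39, 3.01, 3.14, 3.14, 3.14].

## Interface

Orientations are given as a rotation vector (axis times angle).
In Python, from rig import manip gives the robot as it stands. The module is installed in compiled form; this text tells all that it offers. Calls block until the motion is done:
- manip.move_to(position, orientation): joint-space move of the TCP to a pose.
- manip.servo_line(position, orientation=None, rate=0.15): straight line of the TCP; orientation=None keeps the orientation; rate is the mean speed in m/s.
- manip.set_joints(angles): joint-space move.
- manip.command_gripper(opening, f_grip=None): finger opening in m; f_grip is the grip in N (None keeps the last); returns when the fingers have stopped.
- manip.hold(seconds).
- manip.solve_ik(position, orientation): joint angles nearest the present ones, or None.
- manip.camera(name): name is "scene" or "top"; returns a dict with "image" (384x512x3 uint8, red, green, blue), "fx", "fy", "cx", "cy" (pixels), "k1" (the pictures are not rectified: a ray, as slopes to the right and down, at radius r is drawn at 1 + k1 r^2 times it, then the intrinsics apply), "cam_to_world" (4x4, takes a point from camera to world coordinates). Camera axes: x right, y down, z forward; pixel columns grow to the right and rows downward; lengths in m; the calibration is good to about 2 mm. A picture is of the moment at which its call begins. There is no depth.
A pose or a line that the arm cannot do raises manip.IKError and nothing moves.
- manip.sign_off(): hands the job in, once; it reports no verdict.
Readings, each from a call of its own:
- manip.get_time(): time.
- manip.get_joint_positions(): joint angles.
- manip.get_joint_vel(): joint speeds.
- manip.get_tau(): joint torques, N m.
- manip.get_position(): TCP position.
- manip.get_ee_rot(): TCP orientation.
- manip.get_contact_force(): force on the tool from outside, world axes, zero at the start.
- manip.get_torque(): the same for the moment, N m.
- manip.get_width(): finger opening in m.
Only numpy, scipy, OpenCV 4.12 (cv2) and the standard library are available. Lean on these libraries where they do the work, as an engineer would, in place of code of your own. Each camera call takes 0.05 s, during which the arm holds its last target. There are 200 camera calls.

## Task

Clear the sewing table: stand each thread reel upright in the dish of its own colour, and put the teal hexagonal pattern weight flat in the wooden tray, packed snugly into the notch between the two weights already there with a flat face against each of them. Leave those two weights where they are.

Things in the scene. Friction and masses are not known exactly. Their poses are not given: they have to be found in the camera images.
- reel_red: Loose reel of red sewing thread standing upright: a cylinder 34 mm in diameter and 50 mm tall with cream end discs, about 45 g. Origin at the centre of its underside, z up its axis; it may be gripped across its diameter anywhere along its height, at any yaw.
- dish_red: Shallow round red dish fixed to the table: 68 mm outside diameter, 58 mm inside, flat inner floor 3 mm above the table, rim 9 mm above the table. Origin at the centre of its underside on the table, z up.
- reel_blue: Loose reel of blue sewing thread standing upright: a cylinder 34 mm in diameter and 50 mm tall with cream end discs, about 45 g. Origin at the centre of its underside, z up its axis; it may be gripped across its diameter anywhere along its height, at any yaw.
- dish_blue: Shallow round blue dish fixed to the table: 68 mm outside diameter, 58 mm inside, flat inner floor 3 mm above the table, rim 9 mm above the table. Origin at the centre of its underside on the table, z up.
- reel_yellow: Loose reel of yellow sewing thread standing upright: a cylinder 34 mm in diameter and 50 mm tall with cream end discs, about 45 g. Origin at the centre of its underside, z up its axis; it may be gripped across its diameter anywhere along its height, at any yaw.
- dish_yellow: Shallow round yellow dish fixed to the table: 68 mm outside diameter, 58 mm inside, flat inner floor 3 mm above the table, rim 9 mm above the table. Origin at the centre of its underside on the table, z up.
- weight_teal: Loose hexagonal teal pattern weight, on the table at the start: 50 mm across flats, 58 over corners, 16 thick, with a hexagonal knob in the middle, 20 mm across flats, from 16 to 44 mm above the underside. Origin: centre of the underside, z up, y square to a pair of flats (body and knob alike), x towards a corner; alike every 60 degrees. About 0.3 kg.
- weight_brass: Brass-coloured hexagonal pattern weight loose in the tray, 1 mm from the steel one: 50 mm across flats, 58 over corners, 16 thick, with a hexagonal knob in the middle, 20 mm across flats, from 16 to 44 mm above the underside. Origin: centre of the underside, z up, y square to a pair of flats (body and knob alike), x towards a corner; alike every 60 degrees. About 0.3 kg.
- weight_steel: Dark steel hexagonal pattern weight, loose in the tray beside the brass one: 50 mm across flats, 58 over corners, 16 thick, with a hexagonal knob in the middle, 20 mm across flats, from 16 to 44 mm above the underside. Origin: centre of the underside, z up, y square to a pair of flats (body and knob alike), x towards a corner; alike every 60 degrees. About 0.3 kg.
- tray: Low open wooden tray fixed to the table, outside 140 (x) by 126 mm (y), walls 5 mm thick, rim 12 mm and inner floor 5 mm above the table. Origin: centre of the underside, z up. Brass and steel weights lie in its +x half, near (24, 25) and (24, -25) mm, axes parallel to the tray's; the notch and the free space for the third weight are in the -x half, near (-20, 0) mm.

How it is judged:
By the outcome, as a careful person would: the job done as asked, in the order asked, and still so for the second after the job is handed in, with the robot touching nothing.
It also fails if it takes over 104 s, if anything falls off the work surface, if the arm or the gripper's body presses on something with over 40 N, if the wrist force passes 120 N, or if a joint passes its speed limit or range.

## Working session

There is one attempt and no reset: what is moved stays moved. The work goes in short steps, each a Python script; the robot and the scene stay as the last script left them, time stands still between calls to the robot, and variables do not carry over. Pictures are saved under pics/ and viewed, about 12 in all and at most 16, crops included, and the job is handed in when it is done.

```bash
mkdir -p pics
python3 - <<'E'
from rig import manip as m
import cv2,pickle,numpy as np
np.set_printoptions(precision=4,suppress=True)
for n in("top","scene"):
    c=m.camera(n);pickle.dump(c,open(n+"0.pkl","wb"))
    cv2.imwrite(f"pics/{n}0.png",cv2.resize(c["image"][:,:,::-1],(768,576),interpolation=cv2.INTER_CUBIC))
    print(n,[c[k] for k in("fx","fy","cx","cy","k1")],c["cam_to_world"])
print(m.get_ee_rot(),m.get_time())
E
```

```text
top [391.98685119360545, 391.98685119360545, 253.11804343144942, 190.38827979092747, -0.06731472081210663] [[-0.0178 -0.9913  0.1308  0.4075]
 [-0.9994  0.0217  0.0286 -0.006 ]
 [-0.0312 -0.1302 -0.991   1.1051]
 [ 0.      0.      0.      1.    ]]
scene [428.45275203735, 428.45275203735, 258.32004042380544, 187.34869690821702, -0.013137256832383872] [[-0.4648  0.5688 -0.6785  1.2063]
 [ 0.8853  0.3075 -0.3487  0.3314]
 [ 0.0103 -0.7628 -0.6465  0.6743]
 [ 0.      0.      0.      1.    ]]
[ 0.2789  1.5529 -0.2811] 0.1
```

View pics/top0.png

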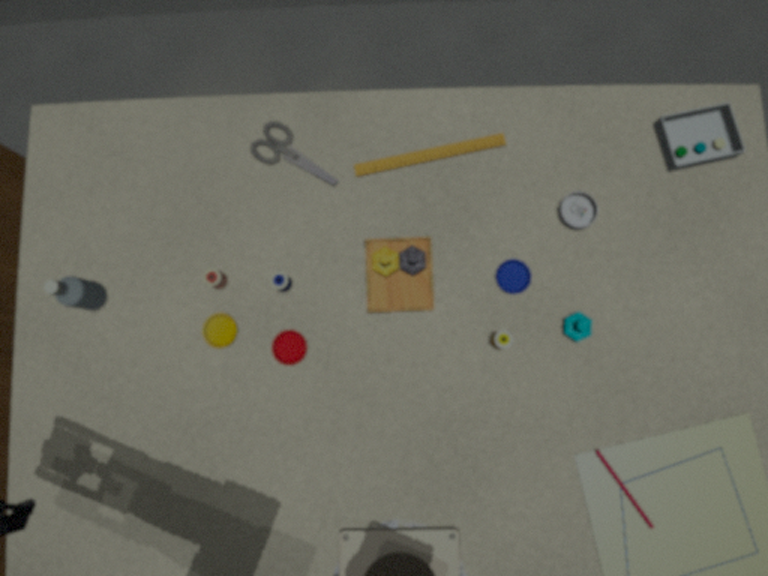

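View pics/scene0.png

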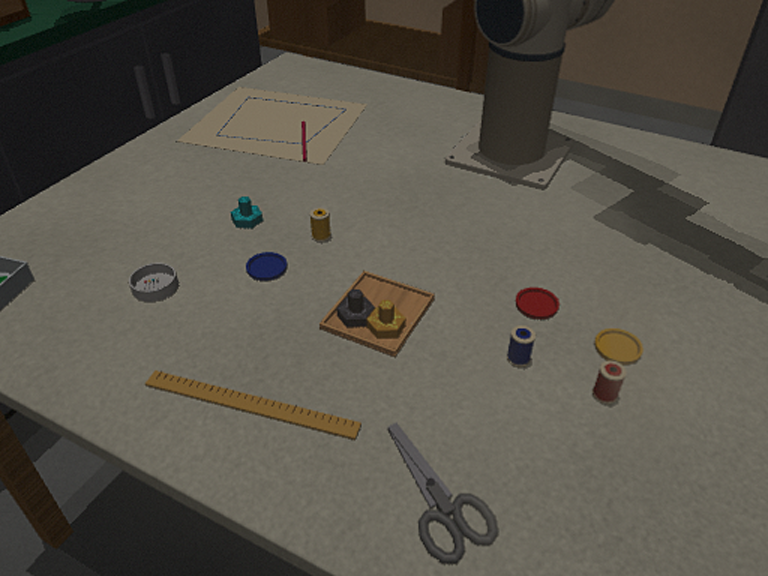

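Top view (768-wide pixels): red reel (215,278), blue reel (283,283), yellow reel (501,340). Dishes: yellow (221,330), red (289,347), blue (513,276). Teal weight (577,327), and tray (400,275) with brass (386,261) and steel (412,260). I'll enlarge these.

```bash
cat > h.py <<'E'
import numpy as np,cv2,pickle
np.set_printoptions(precision=4,suppress=True)
def proj(c,P):
    P=np.atleast_2d(P);T=np.linalg.inv(c["cam_to_world"]);q=P@T[:3,:3].T+T[:3,3]
    s=q[:,:2]/q[:,2:];s=s*(1+c["k1"]*(s**2).sum(1,keepdims=True))
    return s*[c["fx"],c["fy"]]+[c["cx"],c["cy"]]
def ray(c,uv,z):
    d=(np.atleast_2d(uv)-[c["cx"],c["cy"]])/[c["fx"],c["fy"]];s=d.copy()
    for _ in range(20): s=d/(1+c["k1"]*(s**2).sum(1,keepdims=True))
    R=c["cam_to_world"];v=np.c_[s,np.ones(len(s))]@R[:3,:3].T;o=R[:3,3]
    return o+v*((z-o[2])/v[:,2])[:,None]
def crop(im,cen,half,k):
    x,y=np.round(cen).astype(int);h=half
    p=cv2.copyMakeBorder(im,h,h,h,h,cv2.BORDER_REPLICATE)[y:y+2*h,x:x+2*h]
    p=cv2.resize(p,None,fx=k,fy=k,interpolation=cv2.INTER_CUBIC)
    p=cv2.convertScaleAbs(p,alpha=1.6)
    cv2.putText(p,f"{x-h},{y-h}",(3,12),0,.4,(255,255,255),1);return p[:,:,::-1]
E
python3 - <<'E'
from h import *
T=pickle.load(open("top0.pkl","rb"));S=pickle.load(open("scene0.pkl","rb"))
t={'rr':(215,278),'rb':(283,283),'ry':(501,340),'dr':(289,347),'db':(513,276),'dy':(221,330),'teal':(577,327),'tray':(400,275)}
for k,v in t.items(): print(k,ray(T,np.array(v)/1.5,0.005 if k[0]!='r' else .05)[0])
s={'rr':(609,366),'rb':(522,332),'ry':(320,212),'dr':(537,302),'db':(267,266),'dy':(618,346),'teal':(247,212),'tray':(378,312)}
for k,v in s.items(): print(k,ray(S,np.array(v)/1.5,0.005 if k[0]!='r' else .05)[0])
for c,d,n in((T,t,'ct'),(S,s,'cs')):
    P=[crop(c['image'],np.array(d[k])/1.5,14 if n=='ct' else 20,10 if n=='ct' else 7) for k in('rr','rb','ry','teal')]
    A=np.hstack([np.vstack(P[:2]),np.vstack(P[2:])])
    B=crop(c['image'],np.array(d['tray'])/1.5,28 if n=='ct' else 40,10 if n=='ct' else 7)
    r=np.hstack([A[:560,:560],B[:560,:560]]) if A.shape[0]==B.shape[0] else A
    f=800/r.shape[1];cv2.imwrite(f"pics/{n}.png",cv2.resize(r,None,fx=f,fy=f));print(r.shape)
E
```

```text
rr [0.5674 0.3273 0.05  ]
rb [0.5553 0.2008 0.05  ]
ry [ 0.4441 -0.1902  0.05  ]
dr [0.4402 0.198  0.005 ]
db [ 0.5653 -0.2259  0.005 ]
dy [0.4743 0.3281 0.005 ]
teal [ 0.4666 -0.3411  0.005 ]
tray [ 0.572 -0.013  0.005]
rr [0.5654 0.3294 0.05  ]
rb [0.5591 0.2083 0.05  ]
ry [ 0.4438 -0.1927  0.05  ]
dr [0.4378 0.1987 0.005 ]
db [ 0.5645 -0.2227  0.005 ]
dy [0.4739 0.3319 0.005 ]
teal [ 0.4529 -0.3482  0.005 ]
tray [ 0.5753 -0.0085  0.005 ]
(560, 1120, 3)
(560, 1120, 3)
```

View pics/ct.png

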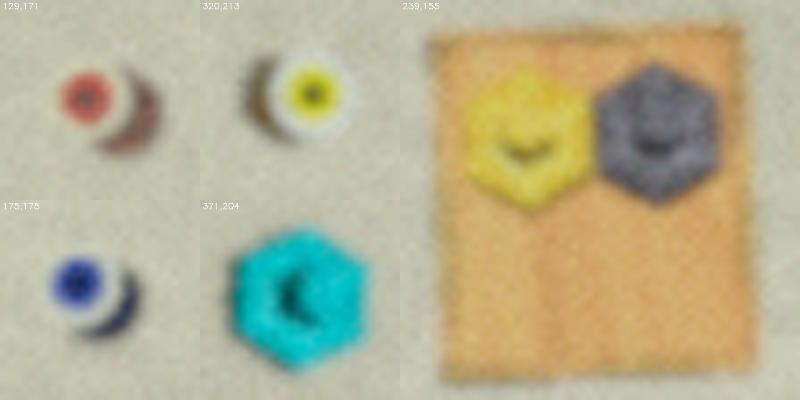

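View pics/cs.png

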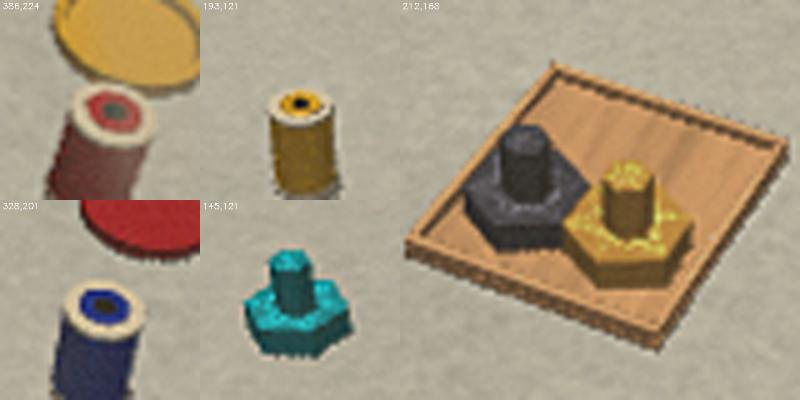

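The top crop shows reel top centres (full-res px) at red (140.7,184.2), blue (185.5,186.3) and yellow (335.4,225.9). The scene crop shows them at red (408.6,245.8), blue (348.4,222.0) and yellow (212.8,141.2). The hex weights are well resolved, so I'll fit silhouettes per camera.

```bash
cat > fit.py <<'E'
from h import *
from scipy.optimize import minimize
a30=np.arange(6)*np.pi/3
def hexp(R,z): return np.c_[R*np.cos(a30),R*np.sin(a30),np.full(6,z)]
def circ(r,z):
    t=np.linspace(0,2*np.pi,48);return np.c_[r*np.cos(t),r*np.sin(t),0*t+z]
def weight(z0): 
    s=2/np.sqrt(3)
    return [[np.r_[hexp(.025*s,z0),hexp(.025*s,z0+.016)],np.r_[hexp(.01*s,z0+.016),hexp(.01*s,z0+.044)]]]
def box(x,y,z0,z1): return np.array([[i*x,j*y,k] for i in(1,-1) for j in(1,-1) for k in(z0,z1)])
dish=[[np.r_[circ(.034,0),circ(.034,.009)]]]
reel=[[np.r_[circ(.017,0),circ(.017,.05)]],[circ(.017,.05)],[circ(.0105,.05)]]
tray=[[box(.07,.063,0,.012)]]
def place(P,p): 
    c,s=np.cos(p[2]),np.sin(p[2]);return np.c_[P[:,0]*c-P[:,1]*s+p[0],P[:,0]*s+P[:,1]*c+p[1],P[:,2]]
K=6
def fit(cams,objs,p0,free,dbg=False):
    """objs: list of region lists; p0 (n,3); free mask (n,3)"""
    p0=np.array(p0,float);free=np.array(free,bool)
    pre=[]
    for c in cams:
        uv=np.vstack([proj(c,place(P,p)) for o,p in zip(objs,p0) for r in o for P in r])
        lo=np.floor(uv.min(0)-5).astype(int);hi=np.ceil(uv.max(0)+6).astype(int)
        im=c["image"][lo[1]:hi[1],lo[0]:hi[0]]
        pre.append((c,lo,cv2.resize(im,None,fx=K,fy=K,interpolation=cv2.INTER_LINEAR).astype(float)))
    def cost(v):
        p=p0.copy();p[free]=p0[free]+v*.001*np.where(np.arange(3)<2,1,10)[None].repeat(len(p0),0)[free];J=0
        for c,lo,im in pre:
            L=np.zeros(im.shape[:2],np.int32);n=1
            for o,q in sorted(zip(objs,p),key=lambda t:-np.linalg.norm(c["cam_to_world"][:2,3]-t[1][:2])-10*(len(t[0][0][0])==8)):
                for r in o:
                    for P in r:
                        h=cv2.convexHull((((proj(c,place(P,q))-lo+.5)*K-.5)*16).astype(np.float32)).astype(np.int32)
                        cv2.fillConvexPoly(L,h,n,shift=4)
                    n+=1
            cnt=np.bincount(L.ravel(),minlength=n)
            for k in range(3):
                s=np.bincount(L.ravel(),im[:,:,k].ravel(),n);J+=(im[:,:,k]**2).sum()-(s**2/np.maximum(cnt,1)).sum()
        return J/sum(i[2].size for i in pre)
    n=free.sum();sx=np.vstack([np.zeros(n),np.eye(n)*5])-1.
    for _ in range(2):
        r=minimize(cost,sx[0],method="Nelder-Mead",options=dict(initial_simplex=sx,xatol=.03,fatol=1e-3,maxfev=1500));sx=r.x+np.vstack([np.zeros(n),np.eye(n)*1.5])
    p=p0.copy();p[free]=p0[free]+r.x*.001*np.where(np.arange(3)<2,1,10)[None].repeat(len(p0),0)[free]
    return p,r.fun
E
cat > run1.py <<'E'
from fit import *
T=pickle.load(open("top0.pkl","rb"));S=pickle.load(open("scene0.pkl","rb"))
for n,a,b in(('r',(140.7,184.2),(408.6,245.8)),('b',(185.5,186.3),(348.4,222.)),('y',(335.4,225.9),(212.8,141.2))):
    print('reel hand',n,ray(T,a,.05)[0,:2],ray(S,b,.05)[0,:2])
xy=[1,1,0];f=[1,1,1]
for n,o,p,fr in(('rr',reel,(.566,.328,0),xy),('rb',reel,(.557,.203,0),xy),('ry',reel,(.444,-.191,0),xy),('dr',dish,(.439,.198,0),xy),('db',dish,(.565,-.224,0),xy),('dy',dish,(.474,.33,0),xy),('teal',weight(0),(.465,-.343,.5),f)):
    print(n,*[np.r_[q[0][0],q[1]] for q in(fit([T],[o],[p],[fr]),fit([S],[o],[p],[fr]),fit([T,S],[o],[p],[fr]))])
W=weight(.005);p=[(.574,-.011,.03),(.598,.014,.03),(.598,-.036,.03)]
for C in([T],[S],[T,S]):
    q,J=fit(C,[tray,W,W],p,[f]*3);t=q[0]
    R=np.array([[np.cos(t[2]),-np.sin(t[2])],[np.sin(t[2]),np.cos(t[2])]])
    print('tray',t,'\n',q[1:],'rel',(q[1:,:2]-t[:2])@R*1000,J)
E
time python3 run1.py
```

```text
reel hand r [0.5707 0.3348] [0.5678 0.335 ]
reel hand b [0.562  0.2096] [0.5606 0.2097]
reel hand y [ 0.446  -0.1941] [ 0.4439 -0.1942]
rr [ 0.5704  0.335   0.     34.2787] [  0.569    0.3351   0.     198.1925] [  0.5691   0.335    0.     143.6433]
rb [  0.5563   0.2022   0.     111.4184] [  0.5604   0.2101   0.     236.486 ] [  0.5607   0.2102   0.     174.2141]
ry [ 0.447  -0.1933  0.     64.9642] [ 0.4456 -0.1934  0.     75.1033] [ 0.446  -0.1934  0.     72.5004]
dr [  0.4402   0.1982   0.     126.6726] [  0.4387   0.1982   0.     108.3963] [  0.4394   0.1981   0.     121.3482]
db [ 0.5653 -0.2251  0.     92.257 ] [ 0.564  -0.2247  0.     80.2275] [ 0.5645 -0.2249  0.     89.0956]
dy [ 0.4745  0.3308  0.     82.8706] [  0.4734   0.3312   0.     149.8819] [  0.474    0.3311   0.     121.4011]
teal [  0.4678  -0.3389   0.4281 162.2368] [  0.4671  -0.3387   0.5299 183.9421] [  0.4675  -0.3385   0.9315 139.4221]
tray [ 0.5735 -0.0104  0.0204] 
 [[ 0.598   0.0154  0.0012]
 [ 0.5981 -0.0356  0.0001]] rel [[ 24.9637  25.3507]
 [ 23.9996 -25.7096]] 34.66761555570474
tray [ 0.5739 -0.0093  0.0185] 
 [[ 0.5973  0.0157  0.0202]
 [ 0.5973 -0.036   0.0063]] rel [[ 23.8195  24.5998]
 [ 22.9002 -27.0651]] 128.61326990697458
tray [ 0.5738 -0.0097  0.0172] 
 [[ 0.5973  0.0157  0.0207]
 [ 0.5975 -0.036   0.0109]] rel [[ 23.9083  24.9592]
 [ 23.2596 -26.7018]] 93.60271603185929
real	0m25.969s
user	0m25.993s
sys	0m0.382s
```

Both cameras agree to about 2 mm, and relative positions in the tray match the sheet (weights 51 mm apart). I'll refine the teal yaw, then place the reels.

```bash
cat > r.py <<'E'
from h import *
from rig import manip as m
from scipy.spatial.transform import Rotation as Ro
def ori(phi):
    x=np.array([0,0,-1.]);y=np.array([np.cos(phi),np.sin(phi),0]);return Ro.from_matrix(np.c_[x,y,np.cross(x,y)]).as_rotvec()
def best(p,phi,step=np.pi):
    c=[]
    for k in range(-3,4):
        q=m.solve_ik(p,ori(phi+k*step))
        if q is not None: c.append((abs(np.array(q)-m.get_joint_positions()).max()+.3*abs(q[5]),phi+k*step))
    return min(c)[1]
def shot(tag):
    o=[]
    for n in("top","scene"):
        c=m.camera(n);pickle.dump(c,open(f"{n}_{tag}.pkl","wb"));o.append(c)
    return o
E
cat > reels.py <<'E'
from r import *
R={'r':((.5697,.335),(.4394,.1981)),'b':((.5610,.2100),(.5645,-.2249)),'y':((.4460,-.1936),(.4740,.3310))}
for k,(a,b) in R.items():
    H=.16
    phi=best([*a,H],np.pi/2); m.command_gripper(.056) if k=='r' else None
    m.move_to([*a,H],ori(phi)); m.servo_line([*a,.039],rate=.2)
    m.command_gripper(.02,35); w=m.get_width(); m.servo_line([*a,H],rate=.3)
    print(k,phi,'grip',w,'lifted',m.get_width(),m.get_contact_force(),m.get_time())
    if w<.028: raise SystemExit('missed')
    phi=best([*b,H],np.pi/2); m.move_to([*b,H],ori(phi)); m.servo_line([*b,.0435],rate=.2)
    m.command_gripper(.056); m.servo_line([*b,H],rate=.3); print('placed',m.get_time())
E
python3 - <<'E'
from fit import *
T=pickle.load(open("top0.pkl","rb"));S=pickle.load(open("scene0.pkl","rb"))
for y0 in(-.2,0.1,.3):
    for C in([T],[S],[T,S]): print(y0,*fit(C,[weight(0)],[(.4673,-.3387,y0)],[[1,1,1]]))
E
python3 reels.py
python3 - <<'E'
from r import *
c=shot('a')
A=[cv2.resize(x["image"][:,:,::-1],(400,300),interpolation=cv2.INTER_AREA) for x in c]
cv2.imwrite('pics/a.png',np.vstack([np.hstack(A)]))
cv2.imwrite('pics/a.png',cv2.resize(c[1]["image"][:,:,::-1],(768,576)))
E
```

```text
-0.2 [[ 0.4681 -0.3387 -0.1676]] 125.27773482797583
-0.2 [[ 0.4673 -0.3387 -0.1098]] 143.58548493444576
-0.2 [[ 0.4675 -0.3386 -0.0901]] 134.96960567889198
0.1 [[ 0.4681 -0.3386 -0.1141]] 124.02099421813152
0.1 [[ 0.4672 -0.3387 -0.1138]] 135.68582934450544
0.1 [[ 0.4678 -0.3383 -0.106 ]] 131.0117718472215
0.3 [[ 0.4679 -0.3388 -0.1045]] 124.48124773165338
0.3 [[ 0.4672 -0.3388 -0.099 ]] 143.58170109033938
0.3 [[ 0.4677 -0.3385 -0.0946]] 135.0548927462034
r 7.853981633974483 grip 0.03331398925966622 lifted 0.03346762584333696 [-0.7439 -1.171  -0.1901] 3.7667
placed 6.175
b 7.853981633974483 grip 0.033131766133557436 lifted 0.032672812179269574 [-0.4092 -1.0245 -1.1854] 8.3667
placed 11.5917
y 7.853981633974483 grip 0.03325198192213107 lifted 0.03337216076558134 [-0.9243 -0.5108 -1.0035] 13.7833
placed 17.3083
```

View pics/a.png

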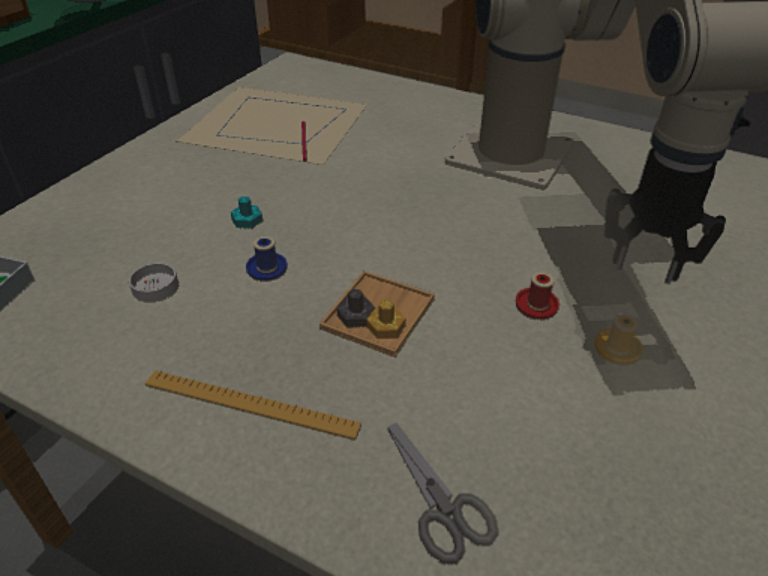

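The reels stand in their own dishes: red (540,292), blue (265,257), yellow (623,330). Next I'll refine the tray weights with averaged pictures and a better model.

```bash
cat > fine.py <<'E'
from fit import *
s3=2/np.sqrt(3)
def W4(z0): return [[np.r_[hexp(.025*s3,z0),hexp(.025*s3,z0+.016)]],[hexp(.025*s3,z0+.016)],[np.r_[hexp(.01*s3,z0+.016),hexp(.01*s3,z0+.044)]],[hexp(.01*s3,z0+.044)]]
tray4=[[box(.07,.063,0,.012)],[box(.07,.063,.012,.012)],[box(.065,.058,.005,.012)[::2]]]
def avg(name,n=6):
    from rig import manip as m
    L=[m.camera(name) for _ in range(n)];c=dict(L[0]);c["image"]=np.mean([l["image"] for l in L],0).astype(np.float32);return c
def rel(q):
    t=q[0];R=np.array([[np.cos(t[2]),-np.sin(t[2])],[np.sin(t[2]),np.cos(t[2])]])
    return np.c_[(q[1:,:2]-t[:2])@R*1000,q[1:,2]-t[2]]
E
python3 - <<'E'
from fine import *
T=avg("top");S=avg("scene");pickle.dump((T,S),open("avg1.pkl","wb"))
W=W4(.005);p=[(.574,-.010,.019),(.598,.0155,.015),(.598,-.036,.015)];f=[1,1,1]
for C in([T],[S]):
  for tr in(tray,tray4):
    q,J=fit(C,[tr,W,W],p,[f]*3);d=q[1]-q[2];print(q,'\n rel',rel(q),J,'pair yaw',np.arctan2(-d[0],d[1]),np.hypot(*d[:2]))
E
```

```text
[[ 0.5737 -0.0105  0.0217]
 [ 0.598   0.0157  0.018 ]
 [ 0.5976 -0.0356  0.0083]] 
 rel [[ 24.8418  25.7043  -0.0037]
 [ 23.3493 -25.5462  -0.0134]] 33.77737116733957 pair yaw -0.007462415408270079 0.051272259073315465
[[ 0.5733 -0.0104  0.0231]
 [ 0.5982  0.0152  0.0124]
 [ 0.5978 -0.0357  0.0152]] 
 rel [[ 25.3945  25.048   -0.0108]
 [ 23.8744 -25.7721  -0.008 ]] 28.22129656274157 pair yaw -0.006781695353509726 0.05084278483394989
[[ 0.5739 -0.0094  0.0182]
 [ 0.5959  0.0153  0.0038]
 [ 0.5969 -0.036   0.0142]] 
 rel [[ 22.477   24.3229  -0.0144]
 [ 22.5114 -27.0589  -0.004 ]] 97.27206509439681 pair yaw 0.018874849767113715 0.051381851059599006
[[ 0.5731 -0.0098  0.0192]
 [ 0.5961  0.0154  0.0132]
 [ 0.5972 -0.0355  0.0052]] 
 rel [[ 23.5124  24.7558  -0.006 ]
 [ 23.5991 -26.195   -0.014 ]] 50.683158400675346 pair yaw 0.020881949953840573 0.05095085311961724
```

```bash
cat > teal.py <<'E'
from r import *
a=(.4677,-.3386);ya=-.105;H=.17
phi=best([*a,H],ya+np.pi/2,np.pi/3)
ps=.018;u=np.array([np.cos(ps),np.sin(ps)]);b=np.array([.5973,-.0101])-.0475*u
# same sector or half-turn/60deg equivalents; jaws along tray y
m.command_gripper(.045)
m.move_to([*a,H],ori(phi)); m.servo_line([*a,.042],rate=.15); m.command_gripper(.01,60)
print('grip',m.get_width(),phi,m.get_joint_positions()); m.servo_line([*a,H],rate=.25)
m.hold(.2);print('lift',m.get_width(),m.get_contact_force())
phi2=best([*b,H],ps+np.pi/2)
q=m.solve_ik([*b,H],ori(phi2));print('phi2',phi2,q)
m.move_to([*b,H],ori(phi2)); m.servo_line([*b,.060],rate=.2); m.servo_line([*b,.0475],rate=.05)
m.hold(.2);print('down',m.get_contact_force(),m.get_position())
m.command_gripper(.045); m.servo_line([*b,H],rate=.25)
m.move_to([.40,.25,.25],ori(phi2));print(m.get_time())
E
python3 teal.py
cat > meas.py <<'E'
from fine import *
import sys
T=avg("top",4);S=avg("scene",4);pickle.dump((T,S),open(sys.argv[1]+".pkl","wb"))
for n,c,k in(('t',T,9),('s',S,6)):
    cv2.imwrite(f"pics/{sys.argv[1]}{n}.png",crop(c["image"].clip(0,255).astype(np.uint8),proj(c,[.57,-.01,.01])[0],32 if n=='t' else 48,k))
W=W4(.005);p=[(.5735,-.010,.02),(.5975,.0155,.015),(.5975,-.036,.015),(float(sys.argv[2]),-.0105,.018)];f=[1,1,1]
for C in([T],[S]):
    q,J=fit(C,[tray4,W,W,W],p,[f]*4);mid=(q[1]+q[2])/2;d=mid-q[3];ps=mid[2]
    print(q,'\nrel tray',rel(q),J,'dx,dy(mm) of pair mid from teal',d[0]*np.cos(ps)+d[1]*np.sin(ps),-d[0]*np.sin(ps)+d[1]*np.cos(ps))
E
python3 meas.py b .5505; python3 -c "
import cv2,numpy as np
a=cv2.imread('pics/bt.png');b=cv2.imread('pics/bs.png');h=400
cv2.imwrite('pics/b.png',np.hstack([cv2.resize(a,(400,h)),cv2.resize(b,(400,h))]))"
```

```text
grip 0.018664755378648295 -0.6285987755982987 [-0.6473  0.6641  1.8305  0.      0.6451 -0.0187]
lift 0.018609982442586007 [-0.7818  0.4322 -3.5664]
phi2 -7.835981633974483 [-0.0416  0.4278  1.8558 -0.      0.858   1.5112]
down [ 1.9353 -0.3083  5.2421] [ 0.551  -0.011   0.0482]
27.7417
[[ 0.5734 -0.0104  0.0215]
 [ 0.598   0.0155  0.0105]
 [ 0.5978 -0.0355 -0.0214]
 [ 0.5518 -0.0111  0.0157]] 
rel tray [[ 25.2248  25.361   -0.0109]
 [ 23.8832 -25.602   -0.0429]
 [-21.5331  -0.1721  -0.0058]] 47.351849578205986 dx,dy(mm) of pair mid from teal 0.04606904754001519 0.0012918951025302165
[[ 0.5731 -0.0097  0.0162]
 [ 0.5961  0.0155  0.0132]
 [ 0.5969 -0.0357  0.0029]
 [ 0.5492 -0.0112  0.0115]] 
rel tray [[ 23.4135  24.7759  -0.0029]
 [ 23.3893 -26.3769  -0.0133]
 [-23.8938  -1.0863  -0.0047]] 58.84169216790345 dx,dy(mm) of pair mid from teal 0.04729131245242497 0.0006692897222389655
```

View pics/b.png

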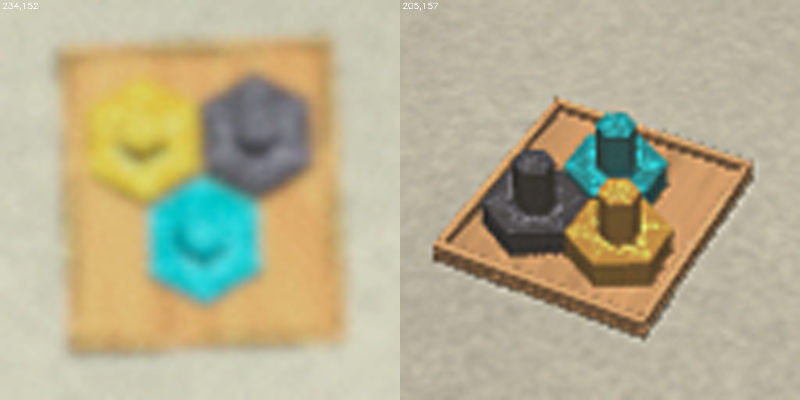

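The teal weight lies flat in the tray, 3–4 mm short of the notch, with brass and steel unmoved. I'll regrip, lift it about 1 mm and advance in small steps while watching the force.

```bash
cat > push.py <<'E'
from r import *
ps=.018;u=np.array([np.cos(ps),np.sin(ps)]);n=np.array([-u[1],u[0]]);phi=-7.835981633974483
b=np.array([.5973,-.0101])-.0475*u
def F(k=12):
    L=[]
    for _ in range(k): m.hold(.02);L.append(np.r_[m.get_contact_force(),m.get_torque()])
    L=np.array(L);f=L.mean(0);return np.r_[f[:2]@u,f[:2]@n,f[2],f[5]],L[:,:3].std(0)
m.move_to([*b,.12],ori(phi));m.servo_line([*b,.0478],rate=.1);m.command_gripper(.01,60)
m.servo_line([*b,.0492],rate=.02);m.hold(.3);p0=m.get_position();f0,s=F(25);print('base',f0,s,p0,m.get_width())
b=b+.0004*n;hits=0
for i in range(40):
    d=(.002 if i==0 else .002+.00025*i)
    m.servo_line([*(b+d*u),.0492],rate=.01);f,_=F();f=f-f0
    print(f'{d*1000:.2f}',f,(m.get_position()[:2]-p0[:2])*1000)
    hits=hits+1 if f[0]<-.7 else 0
    if hits>=2 or f[0]<-1.6 or d>.006: break
print(m.get_time())
E
python3 push.py
```

```text
base [-0.0008  0.0774 -3.0545  0.0116] [0.4537 0.4629 0.4831] [ 0.5497 -0.011   0.049 ] 0.01894690290320096
2.00 [ 0.0236 -0.2199 -0.0443 -0.0059] [2.0952 0.4515]
2.25 [ 0.148   0.2114 -0.0046 -0.0145] [2.3819 0.4423]
2.50 [ 0.1989 -0.0782 -0.0682 -0.0151] [2.6509 0.4439]
2.75 [-0.144  -0.2952  0.0217 -0.0262] [2.8829 0.4558]
3.00 [ 0.1058 -0.3687 -0.0257 -0.0152] [3.1495 0.4467]
3.25 [-0.08    0.0733  0.0991 -0.0139] [3.4028 0.4713]
3.50 [-0.229  -0.23   -0.0033 -0.0178] [3.6325 0.4716]
3.75 [-0.3281  0.0832 -0.2076 -0.0124] [3.907  0.4597]
4.00 [ 0.034   0.0525 -0.1761 -0.0284] [4.1403 0.4979]
4.25 [-0.8521 -0.3194  0.212   0.008 ] [4.2563 0.4748]
4.50 [-2.5871 -0.5769  1.4958 -0.0025] [4.2714 0.481 ]
36.625
```

Contact came at 4.25 mm: the force rises while the position stalls, and it is mostly axial, so both faces are touching. I'll lower, release and measure.

```bash
python3 - <<'E'
from r import *
ps=.018;u=np.array([np.cos(ps),np.sin(ps)]);n=np.array([-u[1],u[0]]);phi=-7.835981633974483
b=np.array([.5973,-.0101])-.0475*u+.0004*n+.0043*u
m.servo_line([*b,.0492],rate=.01);m.servo_line([*b,.0475],rate=.02);m.hold(.3);print(m.get_position(),m.get_contact_force())
m.command_gripper(.045);m.servo_line([*b,.17],rate=.25);m.move_to([.40,.25,.25],ori(phi));print(m.get_time())
E
python3 meas.py c .5545; python3 -c "
import cv2,numpy as np
a=cv2.imread('pics/ct.png') if 0 else cv2.imread('pics/ct.png')
b=cv2.imread('pics/cs.png');h=400
cv2.imwrite('pics/c.png',np.hstack([cv2.resize(a,(400,h)),cv2.resize(b,(400,h))]))"
```

```text
[ 0.5542 -0.0105  0.0487] [-5.9509 -0.7951 12.5981]
39.6333
[[ 0.5732 -0.0106  0.0198]
 [ 0.5992  0.0161 -0.0241]
 [ 0.5979 -0.0361  0.0114]
 [ 0.5554 -0.0112  0.0104]] 
rel tray [[ 26.4754  26.1847  -0.0439]
 [ 24.1896 -25.9936  -0.0084]
 [-17.8425  -0.2012  -0.0093]] 47.989596001651165 dx,dy(mm) of pair mid from teal 0.04315256253072848 0.001424900712025797
[[ 0.5731 -0.0098  0.0192]
 [ 0.5964  0.0157  0.0069]
 [ 0.5971 -0.0357  0.0054]
 [ 0.5534 -0.0107 -0.0054]] 
rel tray [[ 23.8445  25.0424  -0.0123]
 [ 23.5038 -26.377   -0.0138]
 [-19.6967  -0.5021  -0.0246]] 57.90389541344105 dx,dy(mm) of pair mid from teal 0.04336932354506401 0.00040129904431663433
```

View pics/c.png

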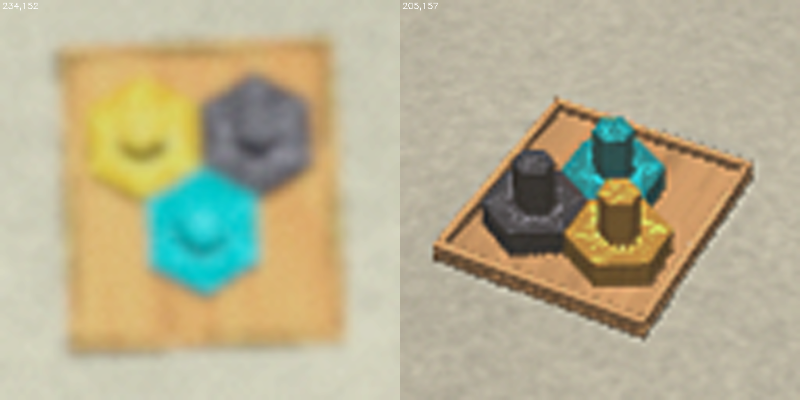

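Teal is now in the notch, with a centre distance of 43.15/43.4 mm against 43.0 at contact. The top fit suggests brass moved about 1 mm, so I'll check that directly by registering before and after pictures.

```bash
cat > chk.py <<'E'
from fine import *
import sys
T1,S1=pickle.load(open("avg1.pkl","rb"));T2,S2=avg("top",12),avg("scene",12);pickle.dump((T2,S2),open(sys.argv[1],"wb"))
for nm,a,b in(('top',T1,T2),('scene',S1,S2)):
    for o,xy in(('brass',(.5975,.0155)),('steel',(.5975,-.0358)),('tray',(.6405,-.010))):
        best=[]
        for wdw in((.012,.0,.020),(.004,0,.026)) if o!='tray' else((0,0,.03),):
            P=np.array([[xy[0]+wdw[0]+i,xy[1]+j,.03] for i in(-.016,.018) for j in(-wdw[2],wdw[2])]) if o!='tray' else np.array([[.643+i,-.01+j,.01] for i in(-.008,.01) for j in(-.06,.06)])
            uv=proj(a,P);lo=np.floor(uv.min(0)).astype(int)-1;hi=np.ceil(uv.max(0)).astype(int)+2
            A=a["image"].mean(2).astype(np.float32)[lo[1]:hi[1],lo[0]:hi[0]];B=b["image"].mean(2).astype(np.float32)[lo[1]:hi[1],lo[0]:hi[0]]
            M=np.eye(2,3,dtype=np.float32);cc,M=cv2.findTransformECC(A,B,M,cv2.MOTION_TRANSLATION,(3,200,1e-6),None,3)
            w=ray(b,proj(a,[*xy,.02])+M[:,2],.02)[0]-ray(a,proj(a,[*xy,.02]),.02)[0]
            best.append((np.round(cc,4),w[:2]*1000))
        print(nm,o,*best)
W=W4(.005);ps=.018
for nm,c in(('top',T2),('scene',S2),('topbefore',T1),('scenebefore',S1)):
    bf='before' in nm;p=[(.5735,-.010,.02),(.5975,.0155,.018),(.5975,-.036,.018),(.5545,-.0105,.018)][:3 if bf else 4]
    for fr in([1,1,0],[1,1,1]):
        if bf and fr[2]: continue
        q,J=fit([c],[tray4]+[W]*(len(p)-1),p,[[1,1,1]]+[fr]*(len(p)-1));print(nm,q[:,:].round(4).tolist(),J)
        if not bf:
            for k in(1,2): # gap along common face normal
                d=q[k]-q[3];an=ps+(np.pi/6 if k==1 else -np.pi/6);print('  gap mm',1000*(d[0]*np.cos(an)+d[1]*np.sin(an))-50)
E
python3 chk.py d.pkl
```

```text
Traceback (most recent call last):
  File "chk.py", line 11, in <module>
    M=np.eye(2,3,dtype=np.float32);cc,M=cv2.findTransformECC(A,B,M,cv2.MOTION_TRANSLATION,(3,200,1e-6),None,3)
                                        ~~~~~~~~~~~~~~~~~~~~^^^^^^^^^^^^^^^^^^^^^^^^^^^^^^^^^^^^^^^^^^^^^^^^^^
cv2.error: OpenCV(4.12.0) /io/opencv/modules/video/src/ecc.cpp:589: error: (-7:Iterations do not converge) The algorithm stopped before its convergence. The correlation is going to be minimized. Images may be uncorrelated or non-overlapped in function 'findTransformECC'
```

```bash
python3 - <<'E'
s=open('chk.py').read()
s=s.replace('T2,S2=avg("top",12),avg("scene",12);pickle.dump((T2,S2),open(sys.argv[1],"wb"))','''
import os
if not os.path.exists(sys.argv[1]): pickle.dump((avg("top",12),avg("scene",12)),open(sys.argv[1],"wb"))
T2,S2=pickle.load(open(sys.argv[1],"rb"))''')
s=s.replace("M=np.eye(2,3,dtype=np.float32);cc,M=cv2","A,B=[cv2.resize(x,None,fx=4,fy=4,interpolation=cv2.INTER_CUBIC) for x in(A,B)];M=np.eye(2,3,dtype=np.float32)\n            try: cc,M=cv2").replace("None,3)\n","None,5)\n            except cv2.error: print(nm,o,'no ECC');continue\n            M[:,2]/=4\n")
open('chk.py','w').write(s)
E
python3 chk.py d.pkl
```

```text
top brass (np.float64(0.7194), array([-1.4713, -0.0287])) (np.float64(0.9303), array([ 0.0565, -0.3099]))
top steel (np.float64(0.9935), array([-0.0802, -0.0495])) (np.float64(0.943), array([ 0.0414, -0.2638]))
top tray (np.float64(0.997), array([-0.0226, -0.0151]))
scene brass (np.float64(0.9404), array([0.3644, 0.3125])) (np.float64(0.9007), array([0.3059, 0.3086]))
scene steel (np.float64(0.9813), array([-0.0555,  0.0181])) (np.float64(0.959), array([-0.0081, -0.016 ]))
scene tray (np.float64(0.9959), array([0.0348, 0.0397]))
top [[0.5733, -0.0105, 0.0221], [0.5994, 0.0161, 0.018], [0.5979, -0.0357, 0.018], [0.5554, -0.0111, 0.018]] 47.43111753998565
  gap mm 1.8108426114409681
  gap mm -0.9042128267932839
top [[0.5735, -0.0107, 0.0215], [0.5995, 0.0165, -0.0011], [0.5977, -0.0358, -0.0193], [0.5553, -0.011, 0.0079]] 47.507905255011714
  gap mm 2.0362077162103773
  gap mm -0.9471999820811661
scene [[0.5731, -0.0098, 0.0193], [0.5962, 0.0156, 0.018], [0.597, -0.0356, 0.018], [0.5536, -0.0106, 0.018]] 57.67695893207093
  gap mm -0.0030509483723122344
  gap mm 0.1669626203254282
scene [[0.5731, -0.0098, 0.0194], [0.5964, 0.0155, 0.0039], [0.5969, -0.0357, 0.0232], [0.5535, -0.0106, -0.0111]] 57.770665106928675
  gap mm 0.20689348956648956
  gap mm 0.13420620352852808
topbefore [[0.5733, -0.0106, 0.0241], [0.5981, 0.0152, 0.018], [0.5977, -0.0356, 0.018]] 28.218998625031904
scenebefore [[0.5732, -0.0098, 0.0191], [0.5963, 0.0153, 0.018], [0.597, -0.0356, 0.018]] 51.18742839396892
```

Run:
```python
from fine import *
T1,S1=pickle.load(open("avg1.pkl","rb"));T2,S2=pickle.load(open("d.pkl","rb"))
for nm,a,b in(('top',T1,T2),('scene',S1,S2)):
  for o,xy in(('brass',(.5975,.0155)),('steel',(.5975,-.0358))):
    W=W4(.005);hull=cv2.convexHull(np.vstack([proj(a,place(r[0]*[1.12,1.12,1],(*xy,.018))) for r in W]).astype(np.float32))
    tl=cv2.convexHull(np.vstack([proj(a,place(r[0]*[1.08,1.08,1],(.5545,-.0107,.018))) for r in W]).astype(np.float32))
    M0=np.zeros(a["image"].shape[:2],np.uint8);cv2.fillConvexPoly(M0,np.round(hull).astype(int),255);cv2.fillConvexPoly(M0,np.round(tl).astype(int),0)
    for ch in(0,1,2):
        A,B=[cv2.GaussianBlur(x["image"][:,:,ch],(0,0),.7) for x in(a,b)]
        gx,gy=[cv2.Sobel((A+B)/2,cv2.CV_32F,*d,scale=1/8)[M0>0] for d in((1,0),(0,1))]
        G=np.c_[gx,gy,np.ones(len(gx))];r=(A-B)[M0>0]
        s,*_=np.linalg.lstsq(G,r,rcond=None)   # image shift A->B
        sd=np.sqrt(np.diag(np.linalg.inv(G.T@G))[:2])*np.std(r-G@s)
        w=ray(b,proj(a,[*xy,.02])+s[:2],.02)[0]-[*xy,.02]
        print(nm,o,ch,'mm',w[:2]*1000,'px',s[:2],'sd',sd,len(gx))
k=[crop(c["image"].clip(0,255).astype(np.uint8),proj(c,[.598,.01,.02])[0],h,400//(2*h)) for c,h in((T1,20),(T2,20),(S1,25),(S2,25))]
k=[cv2.resize(x,(300,300)) for x in k];cv2.imwrite('pics/d.png',np.vstack([np.hstack(k[:2]),np.hstack(k[2:])]))
```

```text
top brass 0 mm [0.8023 0.1319] px [-0.0523 -0.2804] sd [0.0178 0.0243] 357
top brass 1 mm [ 0.0284 -0.1751] px [ 0.0621 -0.0114] sd [0.0265 0.0337] 357
top brass 2 mm [1.3461 1.3423] px [-0.4867 -0.4613] sd [0.0869 0.0793] 357
top steel 0 mm [-0.0586  0.059 ] px [-0.0205  0.0211] sd [0.0142 0.0147] 357
top steel 1 mm [ 0.3574 -0.2545] px [ 0.0875 -0.1276] sd [0.0247 0.0275] 357
top steel 2 mm [ 0.6635 -0.2375] px [ 0.0787 -0.2349] sd [0.058  0.0644] 357
scene brass 0 mm [0.1917 0.2056] px [0.0418 0.0834] sd [0.0104 0.0088] 445
scene brass 1 mm [0.1865 0.4499] px [0.1407 0.1182] sd [0.0306 0.0252] 445
scene brass 2 mm [0.1387 0.2487] px [0.0702 0.0752] sd [0.0257 0.0212] 445
scene steel 0 mm [0.0168 0.0284] px [0.0072 0.0085] sd [0.0037 0.0032] 508
scene steel 1 mm [0.025  0.0995] px [0.0328 0.0209] sd [0.0084 0.0074] 508
scene steel 2 mm [0.0071 0.0229] px [0.0073 0.0052] sd [0.0058 0.0048] 508
```

View pics/d.png

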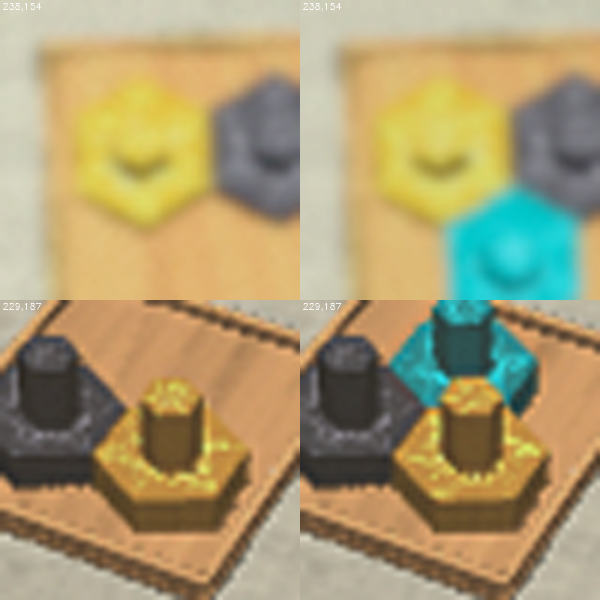

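Registration shows steel unmoved. Brass shifted about 0.3 mm at most in the sharper scene camera; the blurry top camera's channels disagree. The scene view has teal flush with both weights (gaps of 0.0–0.2 mm), which fits the stalled push. The arm is clear, so I'm handing in.

```bash
python3 -c "
from rig import manip as m
print(m.get_time(),m.get_position(),m.get_contact_force());m.sign_off()"
```

```text
41.2333 [0.39999003 0.25001511 0.24998953] [ 0.0793839  -0.13421561 -0.69756215]
the job is handed in; nothing more can be done
```

I've handed the job in at 41 s, with the arm standing clear. The red, blue and yellow reels went first; each stood upright in the dish of its own colour in the picture taken straight after. The teal weight then went into the tray and was advanced into the notch until the push force rose and it stopped moving.

**Gaps to brass and steel:** the scene camera gives 0.0–0.2 mm to both. The blurrier top camera disagrees, with about +1.8 to +2.0 mm to brass and −0.9 mm to steel. A negative gap is impossible, so I took that fit as biased and trusted the scene view and the contact force. A gap of a few tenths of a millimetre on one side can't be ruled out.

**The other two weights:** steel did not move measurably. Brass seems to have been nudged about 0.3 mm by the contact. The top camera gave inconsistent brass shifts of 0 to 1.9 mm.

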